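# Hang the toy spade between its neighbours on the counter display

### The job

Take the toy spade out of its wooden caddy and hang it on the middle seat of the counter display, lowering it from above through the gap between the rake and the scoop without knocking them off or dragging them along. Press it down gently, by feel and with no more than about 15 N, until the sprung keeper has snapped back out and the hook is fully home, then let go; leave the pail and the game box alone.

Things in the scene. Friction and masses are not known exactly. Their poses are not given: they have to be found in the camera images.
- spade: Blue plastic sand spade, 80 to 130 g, 158 mm tall, upright. Origin: underside of the hook's bridge, middle of the mouth. z up, y across the blade, x from shank to the hook's back leg. The mouth, open downward, spans x -5.5 to 5.5 mm. Shank and blade at x -10.5 to -5.5; blade 50 mm wide (y), its round end 107 mm below the origin.
- spade_handle (a point): Middle of the spade's handle, 29 mm above its origin: a block 14 mm (x) by 18 mm (y), under a round T-grip 14 mm thick and 40 mm long (y) that ends 51 mm above the origin. Grasp it here from above, fingers closing along the spade's x.
- spade_crossbar (a point): Middle of the round 6 mm cross-bar at the foot of the hook's back leg, 8.5 mm in x and 56 mm below the spade's origin. The back leg is an open frame 27 mm wide (y), 6 mm thick, with a 19 mm window; when home the keeper stands out through this window, just above the cross-bar.
- stand: Display stand fixed to the counter, base 130 x 290 mm. Origin: centre of the base's underside. y along the rail, z up; toys hang on the rail's -x face. The rail is a 6 mm plate at x = 0, top 165 mm up, broken for 46 mm in the middle where the seat stands. A 6 mm fence wire along y at x = -34 mm, 118 mm up: toys go in only from above. End posts at y = +-128 mm.
- place (a point): Middle of the seat in x and y, 150 mm up. The seat is an upright plate 8 mm thick (x), 36 mm wide (y), round-topped; its top is clamped anywhere from 0 to 26 mm above this point, a height that is not reported. Once hung, the spade's origin is on the seat's top and its axes are along the stand's.
- keeper (a joint): Sprung leaf on the seat's +x face, 10 mm wide, 45 mm long, hinged at its top: 0 rad at rest (lower end 9 mm out), grows pressed in, to 0.2 flush. The cross-bar meets it with the spade 30 to 45 mm above its seat and wedges it in (a push of some 2 to 6 N, more than the spade's weight) till 1 to 4 mm above the seat; it then snaps out to 0 over the cross-bar and the hook stops hard on the seat's top.
- rake: Blue plastic toy rake hanging loosely on the rail on one side of the gap, 56 mm wide (y); handle ends 27 mm above its origin, tines 93 mm below. Origin: underside of its hook's bridge, middle of its width; axes as the spade's.
- scoop: Blue plastic toy scoop with side walls hanging loosely on the rail on the other side, 56 mm wide (y); handle ends 27 mm above its origin, blade 91 mm below. Origin: underside of its hook's bridge, middle of its width; axes as the spade's. The gap between rake and scoop is 56 to 62 mm.
- caddy: Wooden block 55 x 90 x 48 mm fixed to the counter; the spade stands 40 mm deep in its upright slot and has to be raised more than that to come out. Origin: centre of its underside.
- pail: red toy pail 92 mm across, 85 mm tall, loose bystander; origin at the centre of its underside
- gamebox: cardboard game box 100 x 140 x 45 mm, loose bystander; origin at the centre of its underside
Not all that is in view belongs to the job. What is shaped like the spade but green or yellow is not meant.

How it is judged:
On the way, in this order (a step that is already met when the one before it is completed fails the run):
1. the spade is lifted out of its caddy (z of spade in the frame of caddy above 0.165 m), for 0.1 s.
2. the spade's hook, over the seat, presses the keeper in (value of joint keeper above 0.08 rad and horizontal distance between spade and place below 0.008 m), for 0.02 s.
At the end, for the whole second after the job is handed in: Spade released, at rest on the seat: within 6 mm of its middle, upright within 0.12 rad, origin 147 to 178 mm above the stand's foot, keeper sprung out (below 0.03 rad). Rake and scoop hang at rest on the rail, within 15 mm of their starts, upright within 0.2 rad (value of joint keeper below 0.03 rad and z of spade in the frame of stand between 0.147 and 0.178 m and horizontal distance between spade and place below 0.006 m and angle between spade's own z axis and vertical below 0.12 rad and linear speed of each of spade, rake, scoop below 0.02 m/s and z of each of rake, scoop in the frame of stand above 0.16 m and distance of each of rake, scoop from where it was at the start of the episode below 0.015 m and angle between each of rake, scoop's own z axis and vertical below 0.2 rad); the robot touches nothing.
It fails at once if the spade is pressed against the stand with more than 20 N (contact force between spade and stand above 20 N).
It fails at once if the rake is knocked off or dragged away (distance of rake from where it was at the start of the episode above 0.03 m or angle between rake's own z axis and vertical above 0.45 rad).
It fails at once if the scoop is knocked off or dragged away (distance of scoop from where it was at the start of the episode above 0.03 m or angle between scoop's own z axis and vertical above 0.45 rad).
It fails at once if the pail or the game box is disturbed (distance of any of pail, gamebox from where it was at the start of the episode above 0.03 m).
It also fails if it takes over 51 s, if anything falls off the work surface, if the arm or the gripper's body presses on something with over 40 N, if the wrist force passes 120 N, or if a joint passes its speed limit or range.

### The arm

A 6-joint arm with a two-finger parallel gripper is mounted at the origin on the work surface. World frame = base frame: x ahead of the robot, y to its left, z up, the work surface at z = 0. Lengths are in m, angles in rad, forces in N, time in s.
With the tool pointing down it reaches from about 0.35 to 0.775 m from the base axis. Payload 7.3 kg.
Tool frame: the origin (TCP) lies at the very end of the fingers, on their centre line; the grasp point (between the pads) lies 19 mm behind it; z points along the fingers, y is the line along which they close (so a half turn about z gives the same grasp; the last joint's range is limited). The gripper opens to 92 mm and grips with 3 to 60 N. Pads are 19 mm wide; open, the fingers measure 130 mm over their backs; the gripper's body (75 mm by 190 mm) begins 47 mm behind the grasp point.
Start: joints at [-1.322, 0.342, 1.524, -0, 1.275, -0.146], TCP at [0.202, -0.485, 0.227] pointing down, gripper open.
Joint ranges: [-2.53, 2.53], [-0.77, 2.02], [0.04, 2.7], [-1, 4.14], [0.28, 2.66], [-3.11, 3.11]. Speed limits (rad/s): [2.57, 2.57, 3.14, 3.14, 3.14, 3.14].

### API

Orientations are given as [roll, pitch, yaw] about the fixed x, y, z axes, in that order (R = Rz(yaw) Ry(pitch) Rx(roll)).
In Python, from cell import observe, read_camera, get_calibration, hand_in, search_frame gives the robot as it stands.
- The arm moves only by the tool step_arm, never from a script. Its argument "commands" is a list of rows, each an object with "translation": the shift along the tool's x, y, z in mm, a list of three; "roll": the turn about the tool's z in rad. In form: [{"translation": [x, y, z], "roll": roll}, ...]. A call has 1 to 20 rows; each row shifts and turns the commanded pose from where the row before left it, along the tool's axes as they then stand; what a row does not reach is not made up. A row lasts 1/12 s, in which the tool goes at most 41.7 mm and 7.16 degrees, less where a joint would pass 70% of its speed; a pose out of reach is approached as far as the arm can. A call is refused whole if a number of a shift passes 41.7 or a number of a turn 0.125, either way. A call with a gripper value outside its range is refused whole. "fingers" is the opening, from 0 (shut) to 1 (fully open), set as the call begins (left out, the last holds). The fingers move at their own pace and stop on an object; "grip_force" is the grip in N (left out, the last holds). Time passes only in rows, so rows that do not move let the fingers close. It gives the time, the measured TCP pose, the force, the opening and the grip force at its end, in the units of the state.
- observe(): the state, without advancing time (a new reading comes with each control period).
- read_camera(name): name is "scene" or "top" or "wrist"; returns the picture (420x560x3 uint8, red, green, blue); there is no depth.
- get_calibration(name): a dict with "camera_matrix" (3x3 intrinsics, pixels), "dist_coeffs" ([k1, k2, p1, p2, k3] as OpenCV has them; the pictures are not rectified), "world_from_camera" (4x4, takes a point from camera to world coordinates). Camera axes: x right, y up, looking along -z (the intrinsics and any distortion apply to the point x, -y, -z); pixel columns grow to the right and rows downward; lengths in m; the calibration is good to about 2 mm. A picture is of the moment at which its call begins: read the wrist's pose just before it. get_calibration takes no time and is no camera call; for the wrist camera it gives the pose at the moment of the call.
- hand_in(): hands the job in; it is judged then, once.
Trained networks look in the newest picture that a camera, given by its name, has taken for a name from the list of things; names that differ only in an ending like _2 or _b are one class to them, and where a whole thing is asked for, a point or a joint stands for the part that bears it (a point fixed in the world has none). Each returns a list of dicts, best first, with "confidence" (0 to 1); they miss things now and then, are a little off and sometimes report something else, mostly with a low value. They report only what shows in the picture. A call takes as long as a camera call. They do not tell look-alikes from the thing itself.
- search_frame(camera, name): "at" ([x, y, z] in m, in world coordinates, good to about 4 mm: the middle of the surface that is visible of it).
The state is a dict: "time": time; "qpos": joint angles; "qvel": joint speeds; "joint_efforts": joint torques, N m; "tool_pos": TCP position; "tool_rot": TCP orientation; "contact_force": force on the tool from outside, world axes, zero at the start; "torque": the same for the moment, N m; "opening": finger opening in m; "grip_force": force on a finger pad.
Only numpy, scipy, OpenCV 4.12 (cv2) and the standard library are available. Lean on these libraries where they do the work, as an engineer would, in place of code of your own. Each camera call takes 0.05 s, during which the arm holds its last target. There are 200 camera calls.

## Working session

There is one attempt and no reset: what is moved stays moved. The work goes in short steps, Python scripts to look and compute and a tool call to move; the robot and the scene stay as the last step left them, time stands still between calls to the robot, and variables do not carry over. Pictures are saved under pics/ and viewed, at most 10 in all, crops included, and the job is handed in when it is done.

Besides the shell and the picture viewer there is one more tool, called after "Call:" in YAML: its name, and indented under it one key for each argument. step_arm: Moves the arm, as the interface text tells. Its arguments: {"type":"object","properties":{"commands":{"type":"array"},"fingers":{"type":"number"},"grip_force":{"type":"number"}},"required":["commands"]}

```bash
mkdir -p pics; ls; cat > h.py <<'E'
from cell import *
import numpy as np, cv2
def shot(cam,name):
    im=read_camera(cam); cv2.imwrite(f'pics/{name}.png',im[:,:,::-1]); return im
def find(cam,*names):
    for n in names:
        try:
            print(cam,n,[(np.round(d['at'],4).tolist(),round(d['confidence'],2)) for d in search_frame(cam,n)][:4])
        except Exception as e: print(cam,n,e)
def proj(cam,P):
    c=get_calibration(cam);T=np.linalg.inv(np.array(c['world_from_camera']))
    p=np.c_[np.atleast_2d(P),np.ones(len(np.atleast_2d(P)))]@T.T
    p=p[:,:3]*[1,-1,-1]
    return cv2.projectPoints(p,np.zeros(3),np.zeros(3),np.array(c['camera_matrix']),np.array(c['dist_coeffs']))[0][:,0]
def ray(cam,uv):
    c=get_calibration(cam);T=np.array(c['world_from_camera'])
    n=cv2.undistortPoints(np.array(uv,float).reshape(-1,1,2),np.array(c['camera_matrix']),np.array(c['dist_coeffs']))[:,0]
    d=np.c_[n[:,0],-n[:,1],-np.ones(len(n))]@T[:3,:3].T
    return T[:3,3],d
def onz(cam,uv,z):
    o,d=ray(cam,uv); return o+d*((z-o[2])/d[:,2])[:,None]
def tri(c1,u1,c2,u2):
    A=np.zeros((3,3));b=np.zeros(3)
    for c,u in((c1,u1),(c2,u2)):
        o,d=ray(c,[u]);d=d[0]/np.linalg.norm(d[0]);M=np.eye(3)-np.outer(d,d);A+=M;b+=M@o
    return np.linalg.solve(A,b)
E
python3 - <<'E'
from h import *
a=shot('scene','s0');b=shot('top','t0')
for c in('scene','top'): find(c,'spade','spade_handle','stand','rake','scoop','caddy','pail','gamebox')
print(observe()['time'])
E
```

```text
pics
scene spade [([0.707, 0.1938, 0.0187], 0.84), ([0.5594, 0.1383, 0.1194], 0.79), ([0.6926, 0.396, 0.024], 0.71), ([0.6969, -0.0012, 0.022], 0.61)]
scene spade_handle [([0.6992, 0.0001, 0.0191], 0.81), ([0.7045, 0.1897, 0.0216], 0.66), ([0.5681, 0.1339, 0.118], 0.65), ([0.6933, 0.3941, 0.0165], 0.56)]
scene stand [([0.5807, -0.4966, 0.0493], 0.74), ([0.5631, 0.1406, 0.1206], 0.61), ([0.5096, -0.1466, 0.0098], 0.6)]
scene rake []
scene scoop [([0.5091, -0.0857, 0.1528], 0.76)]
scene caddy [([0.5657, 0.1269, 0.0474], 0.77)]
scene pail [([0.4998, 0.4344, 0.0593], 0.92)]
scene gamebox [([0.5793, -0.4972, 0.0471], 0.97)]
top spade [([0.6987, 0.191, 0.0245], 0.84), ([0.6925, 0.4004, 0.0199], 0.66), ([0.3971, 0.1006, 0.0222], 0.65), ([0.691, 0.0041, 0.0166], 0.61)]
top spade_handle [([0.6954, 0.3998, 0.0208], 0.72), ([0.3949, 0.1, 0.0188], 0.66), ([0.6894, 0.004, 0.0257], 0.62), ([0.7, 0.192, 0.02], 0.61)]
top stand [([0.5055, -0.1424, 0.0118], 0.78)]
top rake [([0.5003, -0.1921, 0.1917], 0.62)]
top scoop [([0.5382, 0.1345, 0.0453], 0.67), ([0.5071, -0.0832, 0.19], 0.5), ([0.5585, 0.1363, 0.1499], 0.31)]
top caddy [([0.5392, 0.1333, 0.0446], 0.64), ([0.5625, -0.4913, 0.0436], 0.29)]
top pail [([0.5011, 0.4505, 0.0352], 0.67)]
top gamebox [([0.5637, -0.4912, 0.0395], 0.68), ([0.5069, -0.1423, 0.0106], 0.33)]
0.9
```

View pics/s0.png

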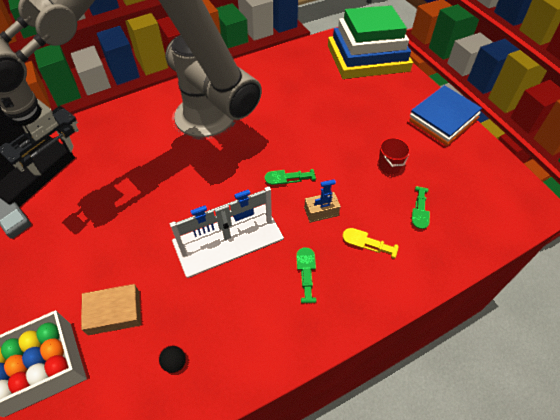

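View pics/t0.png

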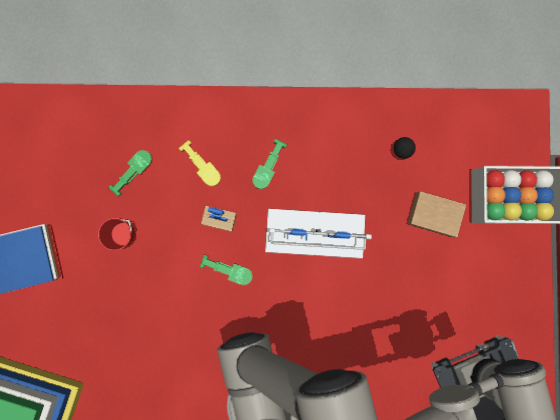

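The scene view shows the spade in its caddy at about (323,200) and the stand at (228,232), with the scoop nearer the caddy (241,205) and the rake at (203,222). In the top view the caddy is at (218,217) and the stand at (317,233), slightly turned. Next I'll look at enlarged crops.

```bash
python3 - <<'E'
from h import *
t=cv2.imread('pics/t0.png');s=cv2.imread('pics/s0.png')
r=lambda im,x,y,w,h,W,H:cv2.resize(im[y:y+h,x:x+w],(W,H),interpolation=cv2.INTER_CUBIC)
o=np.zeros((600,800,3),np.uint8)
o[:300,:300]=r(t,195,195,50,50,300,300)       # x6
o[:300,300:800]=r(t,260,200,120,72,500,300)    # x4.167
o[300:,:300]=r(s,295,170,50,50,300,300)
o[300:,300:800]=r(s,165,175,125,75,500,300)   # x4
cv2.imwrite('pics/c0.png',o)
ob=observe();print(ob['tool_pos'],ob['tool_rot'],ob['opening'])
print(np.round(get_calibration('wrist')['world_from_camera'],3))
E
```

```text
[ 0.2019645  -0.48461764  0.22675155] [ 3.14149611e+00 -6.20737861e-06  3.94786572e-01] 0.09200043026412733
[[ 0.385  0.887  0.255  0.27 ]
 [-0.923  0.37   0.107 -0.456]
 [ 0.001 -0.276  0.961  0.385]
 [ 0.     0.     0.     1.   ]]
```

View pics/c0.png

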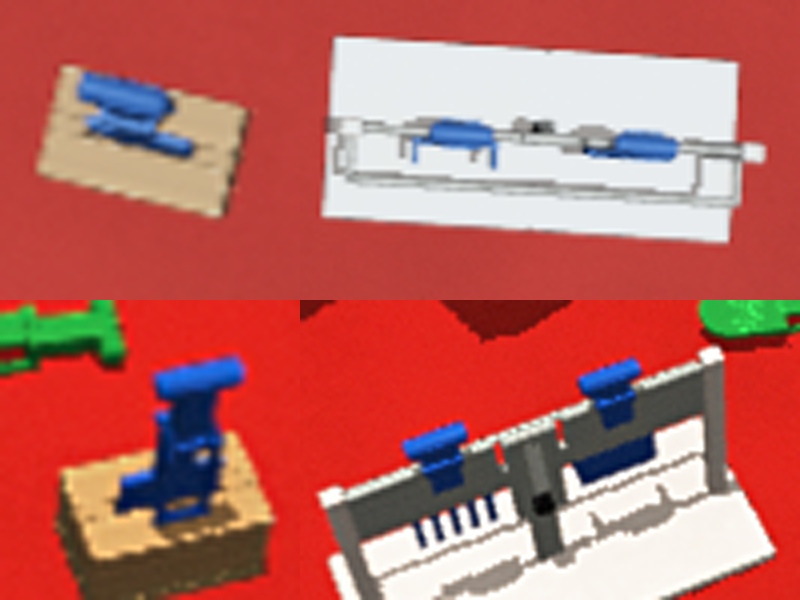

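The stand is turned about -0.05 rad and the caddy about -0.2 rad. The spade's hook frame faces world +x. I'll move above the caddy.

Call:
step_arm:
  commands:
    - {"translation": [0,0,-20],"roll": -0.122}
    - {"translation": [0,0,-20],"roll": -0.122}
    - {"translation": [0,0,-20],"roll": -0.122}
    - {"translation": [0,0,-20],"roll": -0.122}
    - {"translation": [0,0,-20],"roll": -0.122}
    - {"translation": [0,0,-20],"roll": -0.122}
    - {"translation": [0,0,-20],"roll": -0.122}
    - {"translation": [0,0,-10],"roll": -0.122}
  fingers: 1

```text
time: 1.57
tool_pos: [0.2021, -0.485, 0.3794]
tool_rot: [3.14, 0.003, 1.377]
contact_force: [0.7, -0.4, 0.3]
opening: 0.092
grip_force: 0.0
```

Call:
step_arm:
  commands:
    - {"translation": [34,11.5,0],"roll": 0}
    - {"translation": [34,11.5,0],"roll": 0}
    - {"translation": [34,11.5,0],"roll": 0}
    - {"translation": [34,11.5,0],"roll": 0}
    - {"translation": [34,11.5,0],"roll": 0}
    - {"translation": [34,11.5,0],"roll": 0}
    - {"translation": [34,11.5,0],"roll": 0}
    - {"translation": [34,11.5,0],"roll": 0}
    - {"translation": [34,11.5,0],"roll": 0}
    - {"translation": [34,11.5,0],"roll": 0}
    - {"translation": [34,11.5,0],"roll": 0}
    - {"translation": [34,11.5,0],"roll": 0}
    - {"translation": [34,11.5,0],"roll": 0}
    - {"translation": [34,11.5,0],"roll": 0}
    - {"translation": [34,11.5,0],"roll": 0}
    - {"translation": [34,11.5,0],"roll": 0}
    - {"translation": [34,11.5,0],"roll": 0}
    - {"translation": [34,11.5,0],"roll": 0}
    - {"translation": [34,11.5,0],"roll": 0}
    - {"translation": [30,11.5,0],"roll": 0}

```text
time: 3.23
tool_pos: [0.5622, 0.1345, 0.3766]
tool_rot: [3.142, -0.0, 1.372]
contact_force: [1.0, -0.7, 0.3]
opening: 0.0917
grip_force: 0.0
```

```bash
python3 - <<'E'
from h import *
ob=observe();print(ob['time'],ob['tool_pos'],ob['tool_rot'])
c=get_calibration('wrist')
im=shot('wrist','w1');find('wrist','spade','spade_handle','caddy')
np.savez('w1',**{k:np.array(v) for k,v in c.items()})
print(c['dist_coeffs'],c['camera_matrix'])
E
```

```text
3.2333 [0.5621786  0.13447246 0.37661149] [ 3.14155523e+00 -1.54668634e-04  1.37162692e+00]
wrist spade [([0.7011, 0.1963, 0.0246], 0.96), ([0.3964, 0.1082, 0.0211], 0.94), ([0.6929, 0.0056, 0.02], 0.94), ([0.5622, 0.1425, 0.168], 0.57)]
wrist spade_handle [([0.3989, 0.1057, 0.0228], 0.81), ([0.556, 0.1433, 0.1638], 0.57), ([0.5378, 0.1577, 0.0447], 0.44)]
wrist caddy [([0.5372, 0.1551, 0.0484], 0.76)]
[-0.01225595  0.          0.          0.          0.        ] [[322.08216388   0.         273.41180519]
 [  0.         322.08216388 207.37377747]
 [  0.           0.           1.        ]]
```

View pics/w1.png

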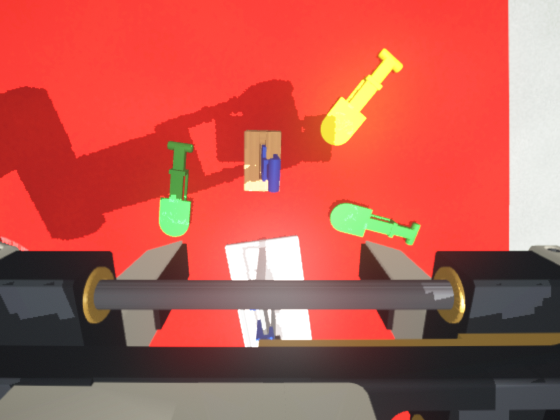

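The wrist view shows the caddy at (262,160) with its edges parallel to the image, and the dark blue T-grip at about (273,172). The yaw is therefore close. I'll measure the grip precisely.

```bash
python3 - <<'E'
from h import *
im=cv2.imread('pics/w1.png');print
x0,y0=235,120
c=im[y0:205,x0:295]
cv2.imwrite('pics/c1.png',cv2.resize(c,None,fx=8,fy=8,interpolation=cv2.INTER_NEAREST)[:600])
b=c.astype(int);m=((b[:,:,0]>b[:,:,2]+30)).astype(np.uint8)
n,l,st,ce=cv2.connectedComponentsWithStats(m)
for i in range(1,n):
    if st[i][4]>10: print(st[i],ce[i]+[x0,y0],cv2.minAreaRect(np.argwhere(l==i)[:,::-1].astype(np.float32)+[x0,y0]) if 0 else '')
for r in range(c.shape[0]): print(''.join('#' if v else '.' for v in m[r]),r+y0)
wood=((b[:,:,2]-b[:,:,0]>20)&(b[:,:,1]-b[:,:,0]>15)&(b[:,:,1]>50)).astype(np.uint8)|m
q=np.argwhere(wood)[:,::-1].astype(np.float32);print(cv2.minAreaRect(q),q.min(0)+[x0,y0],q.max(0)+[x0,y0])
print(proj('wrist',[[.5622,.1345,.159],[.5622,.1345,.048]]))
E
```

```text
[ 27  25  18  47 544] [270.51470588 170.30330882] 
............................................................ 120
............................................................ 121
............................................................ 122
............................................................ 123
............................................................ 124
............................................................ 125
............................................................ 126
............................................................ 127
............................................................ 128
............................................................ 129
............................................................ 130
............................................................ 131
............................................................ 132
............................................................ 133
............................................................ 134
............................................................ 135
.........
[... 3893 characters left out ...]
.......................................................... 196
............................................................ 197
............................................................ 198
............................................................ 199
............................................................ 200
............................................................ 201
............................................................ 202
............................................................ 203
............................................................ 204
((33.5, 35.5), (71.0, 51.0), 90.0) [243. 120.] [294. 191.]
[[274.13980006 178.28243505]
 [274.08083395 164.30852507]]
```

View pics/c1.png

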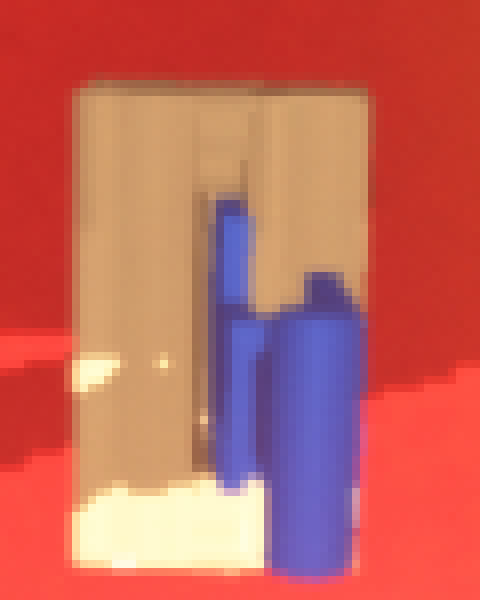

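The grip projects about 4.5 mm to tool +x of the TCP. The spade leans slightly in its slot, and the pads will straighten it. I'll descend and grip.

Call:
step_arm:
  commands:
    - {"translation": [4.5,0,25],"roll": 0}
    - {"translation": [0,-0.5,25],"roll": 0}
    - {"translation": [0,0,25],"roll": 0}
    - {"translation": [0,0,25],"roll": 0}
    - {"translation": [0,0,25],"roll": 0}
    - {"translation": [0,0,25],"roll": 0}
    - {"translation": [0,0,25],"roll": 0}
    - {"translation": [0,0,25],"roll": 0}
    - {"translation": [0,0,25],"roll": 0}
    - {"translation": [0,0,25],"roll": 0}
    - {"translation": [0,0,1.5],"roll": 0}
    - {"translation": [0,0,0],"roll": 0}
    - {"translation": [0,0,0],"roll": 0}

```text
time: 4.52
tool_pos: [0.5628, 0.1361, 0.1269]
tool_rot: [3.139, -0.001, 1.37]
contact_force: [0.5, 0.4, -0.9]
opening: 0.092
grip_force: 0.0
```

Call:
step_arm:
  commands:
    - {"translation": [0,0,0],"roll": 0}
    - {"translation": [0,0,0],"roll": 0}
    - {"translation": [0,0,0],"roll": 0}
    - {"translation": [0,0,0],"roll": 0}
    - {"translation": [0,0,0],"roll": 0}
    - {"translation": [0,0,0],"roll": 0}
    - {"translation": [0,0,0],"roll": 0}
    - {"translation": [0,0,0],"roll": 0}
    - {"translation": [0,0,0],"roll": 0}
    - {"translation": [0,0,0],"roll": 0}
  fingers: 0
  grip_force: 35

```text
time: 5.35
tool_pos: [0.562, 0.1367, 0.1251]
tool_rot: [-3.141, 0.0, 1.371]
contact_force: [0.5, 0.6, -0.6]
opening: 0.03
grip_force: 0.0
```

Call:
step_arm:
  commands:
    - {"translation": [0,0,0],"roll": 0}
    - {"translation": [0,0,0],"roll": 0}
    - {"translation": [0,0,0],"roll": 0}
    - {"translation": [0,0,0],"roll": 0}
    - {"translation": [0,0,0],"roll": 0}
    - {"translation": [0,0,0],"roll": 0}

```text
time: 5.85
tool_pos: [0.5603, 0.1369, 0.1252]
tool_rot: [-3.138, 0.001, 1.371]
contact_force: [-5.3, 0.4, 4.7]
opening: 0.015
grip_force: 34.5
```

```bash
python3 - <<'E'
from h import *
ob=observe();print(ob['time'],ob['tool_pos'],ob['tool_rot'],ob['contact_force'],ob['torque'],ob['opening'],ob['grip_force'])
E
```

```text
5.85 [0.56031482 0.13691183 0.12515794] [-3.13765777e+00  8.00117177e-04  1.37096047e+00] [-5.32396246  0.38607953  4.73686758] [0.15670136 1.42717115 0.02650046] 0.015016318749651744 34.472748041152954
```

Gripped: opening 15 mm at 34 N. Lifting.

Call:
step_arm:
  commands:
    - {"translation": [0,0,-8],"roll": 0}
    - {"translation": [0,0,-12],"roll": 0}
    - {"translation": [0,0,-20],"roll": 0}
    - {"translation": [0,0,-20],"roll": 0}
    - {"translation": [0,0,-20],"roll": 0}
    - {"translation": [0,0,-20],"roll": 0}
    - {"translation": [0,0,-20],"roll": 0}
    - {"translation": [0,0,-20],"roll": 0}
    - {"translation": [0,0,-20],"roll": 0}
    - {"translation": [0,0,-20],"roll": 0}
    - {"translation": [0,0,-20],"roll": 0}
    - {"translation": [0,0,-10],"roll": 0}
    - {"translation": [0,0,0],"roll": 0}
    - {"translation": [0,0,0],"roll": 0}
    - {"translation": [0,0,0],"roll": 0}

```text
time: 7.1
tool_pos: [0.5617, 0.1366, 0.3339]
tool_rot: [-3.14, 0.001, 1.371]
contact_force: [0.4, -0.2, -1.3]
opening: 0.0136
grip_force: 35.0
```

```bash
python3 - <<'E'
from h import *
ob=observe();print(ob['time'],ob['tool_pos'],ob['tool_rot'],ob['contact_force'],ob['torque'],ob['opening'],ob['grip_force'])
a=shot('wrist','w2');b=shot('scene','s2');t=shot('top','t2')
p=np.array(ob['tool_pos'])
ps=proj('scene',[p])[0].astype(int);print(ps,proj('top',[p]))
o=np.zeros((600,800,3),np.uint8)
o[:300,:400]=cv2.resize(a[120:420,80:480],(400,300))[:,:,::-1]
x,y=ps
o[300:,:400]=cv2.resize(b[y-30:y+45,x-50:x+50],(400,300),interpolation=2)[:,:,::-1]
o[:400,400:]=cv2.resize(a[215:395,180:360],(400,400),interpolation=2)[:,:,::-1]
cv2.imwrite('pics/c2.png',o)
E
```

```text
7.1 [0.56170208 0.13663906 0.33390622] [-3.13975121e+00  7.61758591e-04  1.37074852e+00] [ 0.37395938 -0.24349303 -1.33563629] [-0.00390161 -0.12686565  0.03675208] 0.013593207178245451 34.98175526037812
[332 135] [[207.38156861 208.04470793]]
```

View pics/c2.png

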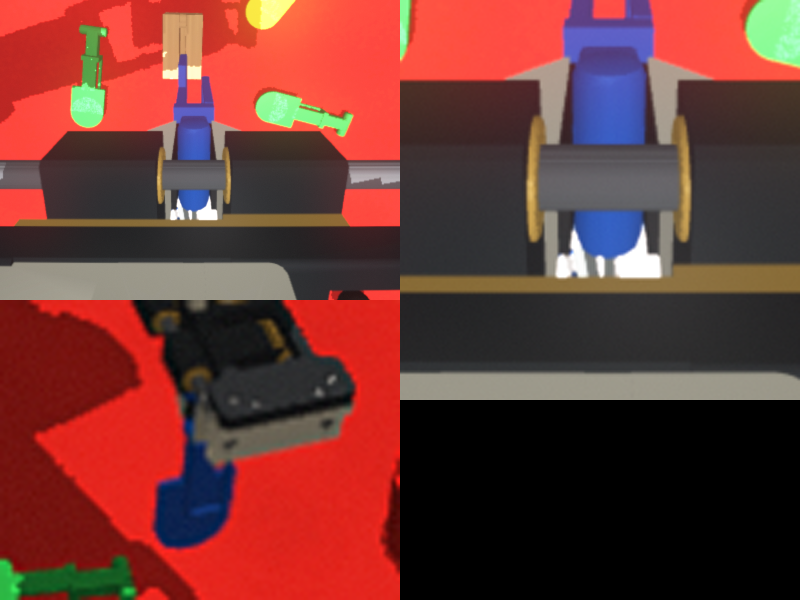

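The wrist view shows the T-grip held between the pads, with its ends at about rows 236–249 and 331. The spade hangs free in the scene view. I'll fit its offset along the tool x axis.

```bash
python3 - <<'E'
from h import *
ob=observe();p=np.array(ob['tool_pos']);R=cv2.Rodrigues(np.zeros(3))[0]
y=ob['tool_rot'][2];tx=np.array([np.cos(y),np.sin(y),0]);ty=np.array([np.sin(y),-np.cos(y),0]);z=np.array([0,0,1])
for nm,a,b,h in [('grip +end top',20,0,39),('+end ctr',20,0,34),('-end top',-20,0,41),('-end ctr',-20,0,34),('+ left',20,-7,34),('+ right',20,7,34),('barL',13.5,8.5,-66),('blade+ toplft',25,-8,-70),('bridge+ L',13.5,-10.5,-5),('bridge+ R',13.5,11.5,-5)]:
    print(nm,proj('wrist',[p+(a*tx+b*ty+h*z)/1000])[0].round(1))
w=cv2.imread('pics/w2.png')
cv2.imwrite('pics/c3.png',cv2.resize(w[175:345,235:315],(376,800),interpolation=0)[:600])
t=cv2.imread('pics/t0.png')
# rail/toys in top picture
find('top','spade_crossbar','keeper','place')
E
```

```text
grip +end top [274.3 255. ]
+end ctr [274.2 249.9]
-end top [274.1 342.1]
-end ctr [274.1 331.6]
+ left [257.5 249.9]
+ right [291. 250.]
barL [286.  202.2]
blade+ toplft [263.1 185.4]
bridge+ L [254.7 231.8]
bridge+ R [295.5 231.9]
top spade_crossbar [([0.6967, 0.4012, 0.0191], 0.91), ([0.3884, 0.0886, 0.0222], 0.7), ([0.6873, -0.0, 0.0243], 0.6), ([0.7498, 0.2331, 0.0188], 0.55)]
top keeper []
top place [([0.5041, -0.141, 0.0143], 0.92)]
```

View pics/c3.png

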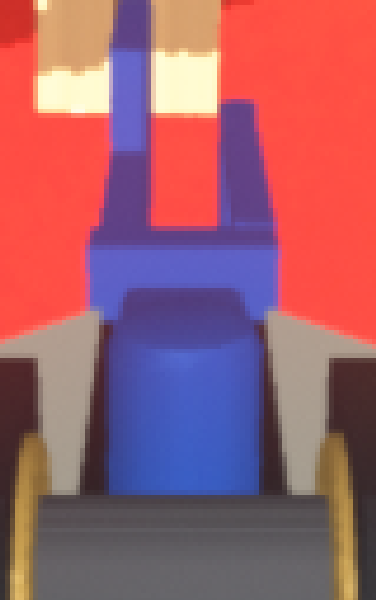

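The spade sits roughly 3 mm to tool +x of the TCP. Next I'll raise it and pass to the far side of the stand, at the stand's yaw. From there the wrist camera can see the rail, seat, rake and scoop.

Call:
step_arm:
  commands:
    - {"translation": [0,0,-18],"roll": -0.073}
    - {"translation": [0,0,-18],"roll": -0.073}
    - {"translation": [-27,-6.5,0],"roll": 0}
    - {"translation": [-27,-6.5,0],"roll": 0}
    - {"translation": [-27,-6.5,0],"roll": 0}
    - {"translation": [-27,-6.5,0],"roll": 0}
    - {"translation": [-27,-6.5,0],"roll": 0}
    - {"translation": [-27,-6.5,0],"roll": 0}
    - {"translation": [-27,-6.5,0],"roll": 0}
    - {"translation": [-27,-6.5,0],"roll": 0}
    - {"translation": [-27,-6.5,0],"roll": 0}
    - {"translation": [-27,-6.5,0],"roll": 0}
    - {"translation": [-27,-6.5,0],"roll": 0}
    - {"translation": [-27,-6.5,0],"roll": 0}
    - {"translation": [-27,-6.5,0],"roll": 0}
    - {"translation": [-27,-6.5,0],"roll": 0}
    - {"translation": [0,0,0],"roll": 0}
    - {"translation": [0,0,0],"roll": 0}
    - {"translation": [0,0,0],"roll": 0}

```text
time: 8.98
tool_pos: [0.4509, -0.2354, 0.3711]
tool_rot: [-3.142, -0.001, 1.516]
contact_force: [0.6, -0.3, -0.6]
opening: 0.0136
grip_force: 35.0
```

```bash
python3 - <<'E'
from h import *
ob=observe();print(ob['time'],ob['tool_pos'],ob['tool_rot'])
im=shot('wrist','w3');find('wrist','rake','scoop','place','keeper','stand')
ob=observe();print(ob['time'],ob['tool_pos'],ob['tool_rot'])
cv2.imwrite('pics/c4.png',cv2.resize(im[0:230,190:440],(650,598),interpolation=2)[:,:,::-1])
E
```

```text
8.9833 [ 0.45085349 -0.23543655  0.37111197] [-3.14156791e+00 -5.38114570e-04  1.51649610e+00]
wrist rake [([0.4988, -0.1936, 0.1851], 0.9)]
wrist scoop [([0.5062, -0.0811, 0.1704], 0.95), ([0.4434, -0.2196, 0.4106], 0.29)]
wrist place [([0.4983, -0.1379, 0.0099], 0.93), ([0.453, -0.2182, 0.4123], 0.21)]
wrist keeper []
wrist stand [([0.4956, -0.1405, 0.0091], 0.84)]
9.2833 [ 0.45110198 -0.2350648   0.37134751] [3.14132190e+00 1.58738142e-04 1.51814749e+00]
```

View pics/c4.png

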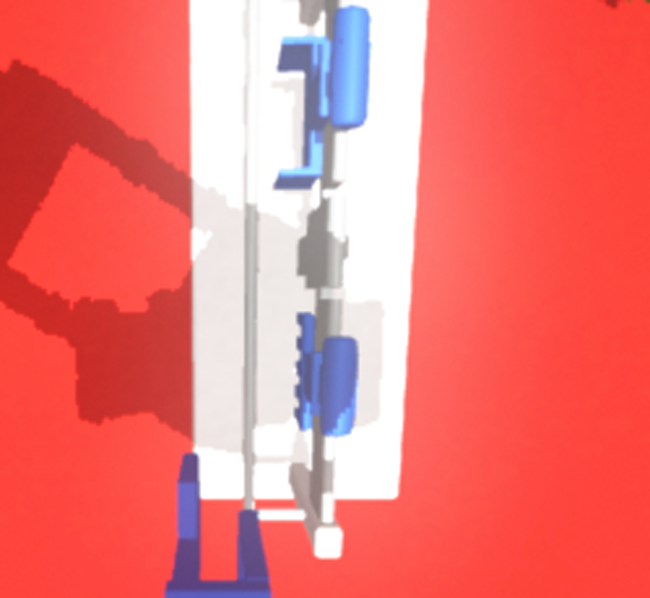

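The wrist view shows the rail break between crop rows 188 and 295. The scoop's T-grip is at (349,68), the rake's at (339,386), and the fence wire at column 251 is vertical, so the yaw is aligned. I'll convert these to world positions.

```bash
python3 - <<'E'
from h import *
ob=observe();p=np.array(ob['tool_pos']);y=ob['tool_rot'][2];print(ob['time'],p.round(4),y)
im=cv2.imread('pics/w3.png')
g=lambda u,v:(190+u/2.6,v/2.6)
for nm,u,v,z in [('railend scoop',334,189,.165),('railend rake',330,294,.165),('rail L',323,294,.165),('rail R',343,294,.165),('wire top',252,50,.121),('wire mid',252,240,.121),('wire bot',249,480,.121),('scoop grip',349,68,.185),('scoop grip lo',349,127,.185),('rake grip hi',339,338,.185),('rake grip lo',339,435,.185),('base -y edge',300,497,.012),('base L top',190,60,.012),('base R top',427,60,.012),('base R bot',400,480,.012)]:
    print(nm,onz('wrist',[g(u,v)],z)[0].round(4))
# sharpen the rail region columns
for v in (70,72,74,76,78,108,110,112,114,116): print(v,[int(x) for x in cv2.cvtColor(im,6)[v,306:328]])
for c in (316,318,320): print(c,[int(x) for x in cv2.cvtColor(im,6)[64:122,c]])
E
```

```text
9.2833 [ 0.4511 -0.2351  0.3713] 1.5181474899871577
railend scoop [ 0.5041 -0.1207  0.165 ]
railend rake [ 0.5018 -0.1616  0.165 ]
rail L [ 0.4989 -0.1614  0.165 ]
rail R [ 0.5073 -0.1618  0.165 ]
wire top [ 0.4752 -0.0574  0.121 ]
wire mid [ 0.472  -0.1358  0.121 ]
wire bot [ 0.4659 -0.2485  0.121 ]
scoop grip [ 0.5075 -0.0814  0.185 ]
scoop grip lo [ 0.5073 -0.1014  0.185 ]
rake grip hi [ 0.5026 -0.1787  0.185 ]
rake grip lo [ 0.5021 -0.2178  0.185 ]
base -y edge [ 0.5008 -0.2846  0.012 ]
base L top [ 0.4462 -0.033   0.012 ]
base R top [ 0.5774 -0.0396  0.012 ]
base R bot [ 0.5641 -0.2768  0.012 ]
70 [120, 120, 120, 126, 173, 245, 252, 177, 146, 146, 149, 155, 165, 168, 179, 220, 253, 255, 255, 255, 255, 255]
72 [153, 153, 154, 176, 247, 255, 254, 181, 162, 185, 189, 189, 192, 220, 252, 255, 255, 255, 255, 255, 255, 255]
74 [236, 236, 237, 240, 252, 255, 254, 197, 239, 255, 255, 254, 254, 255, 255, 255, 255, 255, 255, 255, 255, 255]
76 [245, 237, 240, 251, 255, 255, 254, 183, 173, 197, 194, 236, 250, 254, 255, 253, 250, 254, 255, 255, 255, 255]
78 [246, 237, 238, 251, 255, 255, 248
[... 836 characters left out ...]
 164, 164, 165, 166, 165, 166, 166, 167, 166, 167, 178, 209, 212, 212, 206, 157, 148, 148, 149, 150, 150, 152]
318 [212, 220, 225, 227, 225, 195, 165, 155, 192, 254, 254, 252, 250, 250, 250, 251, 251, 251, 251, 251, 252, 252, 252, 252, 251, 238, 230, 200, 190, 191, 191, 191, 192, 193, 193, 194, 193, 194, 195, 195, 195, 194, 196, 196, 196, 195, 192, 226, 229, 229, 226, 193, 187, 185, 187, 187, 186, 188]
320 [254, 254, 254, 254, 253, 231, 179, 210, 252, 255, 255, 255, 255, 255, 255, 255, 255, 255, 255, 255, 255, 255, 255, 255, 255, 255, 254, 239, 227, 207, 201, 200, 200, 199, 198, 198, 197, 197, 197, 197, 197, 195, 195, 195, 195, 195, 205, 235, 237, 237, 235, 199, 192, 191, 190, 189, 189, 192]
```

```bash
python3 - <<'E'
from h import *
for nm,u,v,z in [('rs',318.7,72.5,.165),('rr',319,115,.165),('seat+ .15',318,76,.15),('seat- .15',318,110.5,.15),('seat+ .176',318,76,.176),('seat- .176',318,110.5,.176)]: print(nm,onz('wrist',[(u,v)],z)[0].round(4))
p=np.array(observe()['tool_pos']);y=1.517
tx=np.array([np.cos(y),np.sin(y),0]);ty=np.array([np.sin(y),-np.cos(y),0]);z=np.array([0,0,1])
# held spade features, crop rows (scale 2.6) : back leg foot, bridge front bottom edge
for nm,a,b,h in [('bar+end bottom',13.5,8.5,-69),('bar+end mid',13.5,8.5,-66),('leg foot top?',13.5,11.5,-62),('bridge+ bottom',13.5,0,-10),('bridge+ L',13.5,-10.5,-10),('bridge+ R',13.5,11.5,-10),('blade+ corner -75',25,-10.5,-80)]:
    for s in(0,3): q=proj('wrist',[p+((a+s)*tx+b*ty+h*z)/1000])[0];print(nm,s,q.round(1),((q-[190,0])*2.6).round(0))
t0=cv2.imread('pics/t0.png')
E
```

```text
rs [ 0.5043 -0.1205  0.165 ]
rr [ 0.5041 -0.1637  0.165 ]
seat+ .15 [ 0.5056 -0.1224  0.15  ]
seat- .15 [ 0.505  -0.1588  0.15  ]
seat+ .176 [ 0.5021 -0.125   0.176 ]
seat- .176 [ 0.5016 -0.159   0.176 ]
bar+end bottom 0 [285.7 201.3] [249. 523.]
bar+end bottom 3 [285.8 197.3] [249. 513.]
bar+end mid 0 [285.9 202.4] [249. 526.]
bar+end mid 3 [285.9 198.3] [249. 516.]
leg foot top? 0 [290.3 203.8] [261. 530.]
leg foot top? 3 [290.4 199.7] [261. 519.]
bridge+ bottom 0 [274.3 228.8] [219. 595.]
bridge+ bottom 3 [274.3 223.6] [219. 581.]
bridge+ L 0 [255.3 228.7] [170. 595.]
bridge+ L 3 [255.3 223.6] [170. 581.]
bridge+ R 0 [295.  228.8] [273. 595.]
bridge+ R 3 [295.2 223.7] [273. 582.]
blade+ corner -75 0 [260.1 182.7] [182. 475.]
blade+ corner -75 3 [260.1 178.8] [182. 465.]
```

The held spade sits about 3.2 mm to tool +x and 0.6 mm to tool -y of the TCP. The seat centre is at about (0.5045, -0.1418). I'll hover over the gap now, with the blade still above the toys.

Call:
step_arm:
  commands:
    - {"translation": [18.6,9.8,0],"roll": 0}
    - {"translation": [18.6,9.8,0],"roll": 0}
    - {"translation": [18.6,9.8,0],"roll": 0}
    - {"translation": [18.6,9.8,0],"roll": 0}
    - {"translation": [18.6,9.8,0],"roll": 0}
    - {"translation": [0,0,20],"roll": 0}
    - {"translation": [0,0,20],"roll": 0}
    - {"translation": [0,0,10],"roll": 0}
    - {"translation": [0,0,0],"roll": 0}
    - {"translation": [0,0,0],"roll": 0}
    - {"translation": [0,0,0],"roll": 0}
    - {"translation": [0,0,0],"roll": 0}

```text
time: 10.28
tool_pos: [0.5052, -0.1457, 0.3224]
tool_rot: [3.14, 0.001, 1.517]
contact_force: [0.4, 0.8, 0.4]
opening: 0.0135
grip_force: 35.0
```

```bash
python3 - <<'E'
from h import *
ob=observe();print(ob['time'],ob['tool_pos'],ob['tool_rot'],ob['contact_force'])
im=shot('wrist','w4');s=shot('scene','s4')
p=np.array(ob['tool_pos']);q=proj('scene',[p-[0,0,.1]])[0].astype(int);print(q)
o=np.zeros((600,800,3),np.uint8)
o[:,:400]=cv2.resize(im[60:240,215:335],(400,600),interpolation=2)[:,:,::-1]
o[:400,400:]=cv2.resize(s[q[1]-50:q[1]+50,q[0]-50:q[0]+50],(400,400),interpolation=2)[:,:,::-1]
cv2.imwrite('pics/c5.png',o)
E
```

```text
10.2833 [ 0.50518636 -0.14574367  0.32240128] [3.13950684e+00 8.64159959e-04 1.51688523e+00] [0.43560963 0.79075181 0.36624589]
[216 194]
```

View pics/c5.png

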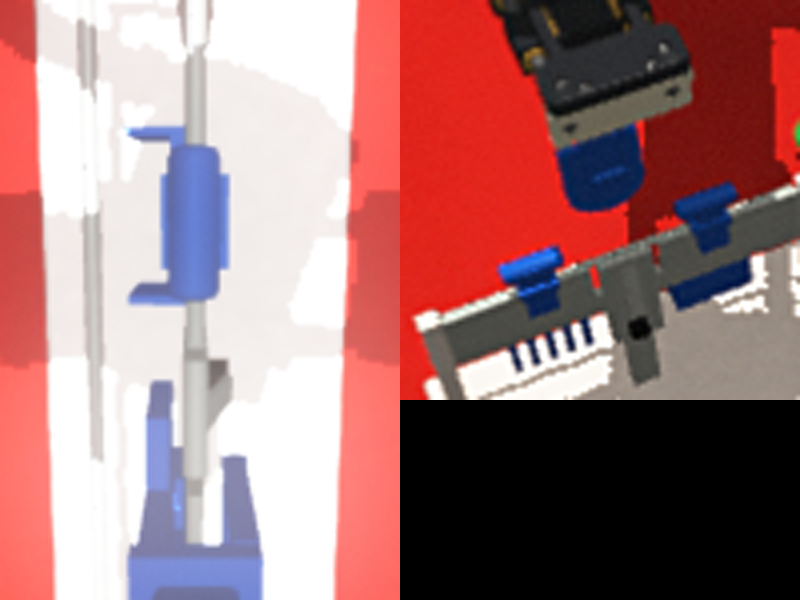

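The wrist view shows the seat (crop rows 358–478, column about 197) lying centrally between the shank (172) and the back leg (222), so x is aligned. Scene: the blade is over the gap between rake and scoop. I'll check y numerically.

```bash
python3 - <<'E'
from h import *
im=cv2.imread('pics/w4.png');g=cv2.cvtColor(im,6)
ob=observe();p=np.array(ob['tool_pos']);y=ob['tool_rot'][2];print(p.round(4))
tx=np.array([np.cos(y),np.sin(y),0]);ty=np.array([np.sin(y),-np.cos(y),0])
for c in(272,273,274): print(c,[int(v) for v in g[160:225,c]])
for z in(.15,.163,.176):
    for r in(167.4,203.6): q=onz('wrist',[(273.5,r)],z)[0]-p;print(z,r,(q@tx*1e3).round(1),(q@ty*1e3).round(1))
for r in(165,207): q=onz('wrist',[(273.5,r)],.165)[0]-p;print('rail',r,(q@tx*1e3).round(1),(q@ty*1e3).round(1))
for r in (185,200,215): print(r,[int(v) for v in g[r,255:300]])
b=im.astype(int);m=(b[:,:,0]>b[:,:,2]+30)
for r in (175,185,195,205,215,222): print(r,np.where(m[r,240:310])[0]+240)
E
```

```text
[ 0.505  -0.1457  0.3221]
272 [190, 192, 193, 193, 181, 163, 161, 165, 182, 199, 201, 201, 201, 202, 202, 202, 204, 203, 203, 204, 203, 204, 204, 205, 205, 205, 206, 206, 206, 206, 207, 205, 206, 207, 206, 206, 207, 206, 206, 206, 207, 206, 203, 188, 174, 171, 171, 171, 177, 199, 201, 201, 201, 201, 200, 200, 200, 199, 199, 198, 198, 197, 188, 148, 132]
273 [201, 201, 201, 198, 181, 163, 161, 166, 187, 206, 208, 209, 210, 209, 210, 210, 210, 210, 211, 211, 211, 211, 211, 211, 212, 213, 212, 212, 213, 212, 212, 212, 212, 212, 213, 213, 212, 212, 213, 213, 213, 212, 210, 195, 174, 171, 171, 171, 178, 204, 208, 207, 207, 206, 206, 206, 205, 206, 205, 205, 204, 203, 194, 150, 134]
274 [201, 201, 200, 197, 182, 163, 161, 166, 186, 206, 209, 208, 209, 210, 209, 209, 209, 209, 209, 210, 211, 210, 210, 211, 211, 211, 212, 211, 212, 212, 212, 213, 212, 213, 212, 212, 212, 212, 211, 211, 212, 212, 208, 191, 173, 172, 172, 171, 179, 205, 207, 207, 207, 207, 206, 206, 206, 207, 208, 206, 205, 204, 195, 150, 133]
0.15 167.4 21.9 -0.1
0.15 203.6 -16.8 -0.1
0.163 167.4 24.0 -0.2
0.163 203.6 -13.2 -
[... 467 characters left out ...]
140, 139, 139, 139, 157, 241, 255, 255, 255, 255, 255, 255, 255, 255, 255, 255]
215 [255, 255, 207, 137, 136, 136, 136, 137, 137, 136, 135, 137, 145, 153, 151, 151, 184, 200, 206, 206, 212, 250, 255, 255, 255, 255, 228, 151, 140, 136, 136, 136, 137, 136, 136, 139, 173, 251, 255, 255, 255, 255, 255, 255, 255]
175 [261 262 263 264 265]
185 [259 260 261 262 263 264 265]
195 [259 260 261 262 263 264 265 266 267 268]
205 [259 260 261 262 263 264 265 266 267 268 269 270 282 283 284 285 286 287
 288 289]
215 [258 259 260 261 262 263 264 265 266 267 268 269 282 283 284 285 286 287
 288 289 290 291]
222 [257 258 259 260 261 262 263 264 265 266 267 268 269 282 283 284 285 286
 287 288 289 290 291 292]
```

The seat centre is at tool +4.9 mm and the spade at +3.4 mm. I'll shift by +1.5 mm in x and +0.4 mm in y, then lower into the gap.

Call:
step_arm:
  commands:
    - {"translation": [1.5,0.4,0],"roll": 0}
    - {"translation": [0,0,0],"roll": 0}
    - {"translation": [0,0,8],"roll": 0}
    - {"translation": [0,0,8],"roll": 0}
    - {"translation": [0,0,8],"roll": 0}
    - {"translation": [0,0,8],"roll": 0}
    - {"translation": [0,0,8],"roll": 0}
    - {"translation": [0,0,8],"roll": 0}
    - {"translation": [0,0,8],"roll": 0}
    - {"translation": [0,0,8],"roll": 0}
    - {"translation": [0,0,4],"roll": 0}
    - {"translation": [0,0,0],"roll": 0}
    - {"translation": [0,0,0],"roll": 0}
    - {"translation": [0,0,0],"roll": 0}

```text
time: 11.55
tool_pos: [0.5055, -0.1443, 0.2536]
tool_rot: [3.141, 0.0, 1.517]
contact_force: [-1.5, -0.1, -0.2]
opening: 0.014
grip_force: 35.0
```

```bash
python3 - <<'E'
from h import *
ob=observe();print(ob['time'],ob['tool_pos'],ob['tool_rot'],ob['contact_force'],ob['torque'])
im=shot('wrist','w5');find('wrist','scoop')
g=cv2.cvtColor(im,7);b=im.astype(int);m=(b[:,:,2]>b[:,:,0]+30)
for r in (150,165,180,195,205,212,218): print(r,'blue',(np.where(m[r,240:310])[0]+240).tolist(),[int(v) for v in g[r,262:288]])
for c in(272,274): print(c,[int(v) for v in g[130:228,c]])
E
```

```text
11.55 [ 0.50548673 -0.14425177  0.25364862] [3.14072372e+00 4.23967548e-04 1.51681738e+00] [-1.45776923 -0.12315061 -0.23421994] [-0.02628129 -0.11830303  0.06970151]
wrist scoop [([0.509, -0.0813, 0.1914], 0.89)]
150 blue [261, 262, 263, 264, 265, 266, 267, 268, 269, 270, 271, 272, 273, 274, 275, 276, 277, 278, 279, 280, 281, 282, 283, 284, 285] [181, 112, 103, 106, 110, 112, 116, 117, 120, 123, 123, 124, 121, 121, 119, 116, 116, 113, 111, 110, 126, 187, 194, 199, 222, 234]
165 blue [] [234, 235, 235, 235, 235, 234, 232, 207, 167, 175, 185, 193, 194, 185, 182, 208, 234, 235, 236, 236, 236, 236, 237, 236, 236, 237]
180 blue [259, 260, 261, 262, 263, 264, 265, 266] [107, 107, 107, 109, 132, 208, 225, 162, 149, 148, 150, 149, 149, 149, 149, 145, 126, 111, 108, 109, 110, 112, 124, 183, 235, 238]
195 blue [259, 260, 261, 262, 263, 264, 265, 266] [134, 134, 133, 127, 127, 178, 208, 172, 176, 187, 195, 200, 201, 195, 188, 178, 160, 156, 158, 160, 158, 155, 155, 155, 169, 216]
205 blue [259, 260, 261, 262, 263, 264, 265, 266, 281, 282, 283, 284, 285, 286, 287, 288, 289] [134, 134, 133, 127,
[... 897 characters left out ...]
 193, 194, 193, 194, 194, 194, 195, 195, 195, 195, 195, 195, 195, 196, 195, 195, 195, 195, 195, 195, 196, 194, 195, 195, 195, 195, 195, 195, 194, 194, 195, 195, 195, 194, 194, 182, 132, 113, 112, 113, 120]
274 [123, 124, 123, 122, 123, 122, 122, 122, 121, 121, 122, 122, 122, 121, 122, 121, 122, 122, 123, 123, 121, 121, 123, 122, 123, 123, 123, 124, 124, 124, 119, 116, 124, 166, 191, 194, 194, 192, 192, 193, 193, 193, 194, 193, 193, 194, 194, 192, 177, 153, 149, 150, 150, 157, 177, 197, 200, 200, 199, 201, 200, 201, 200, 200, 200, 201, 200, 200, 200, 200, 201, 199, 200, 201, 200, 200, 199, 201, 200, 200, 200, 200, 200, 199, 200, 200, 200, 199, 200, 200, 199, 198, 186, 134, 113, 112, 114, 122]
```

The seat is centred in the hook mouth to within 0.4 mm, so I'll continue down more slowly.

Call:
step_arm:
  commands:
    - {"translation": [0,0,3],"roll": 0}
    - {"translation": [0,0,3],"roll": 0}
    - {"translation": [0,0,3],"roll": 0}
    - {"translation": [0,0,3],"roll": 0}
    - {"translation": [0,0,3],"roll": 0}
    - {"translation": [0,0,3],"roll": 0}
    - {"translation": [0,0,3],"roll": 0}
    - {"translation": [0,0,3],"roll": 0}
    - {"translation": [0,0,3],"roll": 0}
    - {"translation": [0,0,3],"roll": 0}
    - {"translation": [0,0,0],"roll": 0}

```text
time: 12.57
tool_pos: [0.5049, -0.144, 0.2225]
tool_rot: [-3.14, -0.0, 1.517]
contact_force: [0.0, -0.1, -0.4]
opening: 0.0136
grip_force: 35.0
```

Call:
step_arm:
  commands:
    - {"translation": [0,0,2],"roll": 0}
    - {"translation": [0,0,2],"roll": 0}
    - {"translation": [0,0,2],"roll": 0}
    - {"translation": [0,0,2],"roll": 0}
    - {"translation": [0,0,0],"roll": 0}

```text
time: 12.98
tool_pos: [0.5054, -0.1441, 0.2149]
tool_rot: [3.141, 0.0, 1.517]
contact_force: [0.3, 0.4, -1.4]
opening: 0.0139
grip_force: 35.0
```

Call:
step_arm:
  commands:
    - {"translation": [0,0,1.5],"roll": 0}
    - {"translation": [0,0,1.5],"roll": 0}
    - {"translation": [0,0,1.5],"roll": 0}
    - {"translation": [0,0,1.5],"roll": 0}
    - {"translation": [0,0,0],"roll": 0}

```text
time: 13.4
tool_pos: [0.506, -0.1443, 0.2094]
tool_rot: [3.139, 0.001, 1.517]
contact_force: [4.0, -0.9, 0.2]
opening: 0.0136
grip_force: 35.0
```

Call:
step_arm:
  commands:
    - {"translation": [0,0,1.5],"roll": 0}
    - {"translation": [0,0,1.5],"roll": 0}
    - {"translation": [0,0,1.5],"roll": 0}
    - {"translation": [0,0,1.5],"roll": 0}
    - {"translation": [0,0,0],"roll": 0}

```text
time: 13.82
tool_pos: [0.5057, -0.1443, 0.2032]
tool_rot: [3.14, 0.0, 1.517]
contact_force: [5.4, -0.7, 2.3]
opening: 0.0139
grip_force: 35.0
```

Call:
step_arm:
  commands:
    - {"translation": [0,0,1.5],"roll": 0}
    - {"translation": [0,0,1.5],"roll": 0}
    - {"translation": [0,0,1.5],"roll": 0}
    - {"translation": [0,0,0],"roll": 0}

```text
time: 14.15
tool_pos: [0.5053, -0.1442, 0.1984]
tool_rot: [3.141, 0.0, 1.517]
contact_force: [5.1, 0.2, 1.7]
opening: 0.0137
grip_force: 35.0
```

The keeper is engaged (Fx about +5 N, Fz about +2 N). Continuing.

Call:
step_arm:
  commands:
    - {"translation": [0,0,1.5],"roll": 0}
    - {"translation": [0,0,1.5],"roll": 0}
    - {"translation": [0,0,1.5],"roll": 0}
    - {"translation": [0,0,1.5],"roll": 0}
    - {"translation": [0,0,0],"roll": 0}

```text
time: 14.57
tool_pos: [0.5049, -0.144, 0.1921]
tool_rot: [-3.141, -0.0, 1.517]
contact_force: [3.9, -0.1, 0.3]
opening: 0.0142
grip_force: 35.0
```

Call:
step_arm:
  commands:
    - {"translation": [0,0,1.5],"roll": 0}
    - {"translation": [0,0,1.5],"roll": 0}
    - {"translation": [0,0,1.5],"roll": 0}
    - {"translation": [0,0,0],"roll": 0}

```text
time: 14.9
tool_pos: [0.5048, -0.144, 0.1877]
tool_rot: [-3.14, -0.0, 1.517]
contact_force: [4.5, -0.4, -0.3]
opening: 0.0139
grip_force: 35.0
```

Call:
step_arm:
  commands:
    - {"translation": [0,0,1],"roll": 0}
    - {"translation": [0,0,1],"roll": 0}
    - {"translation": [0,0,1],"roll": 0}
    - {"translation": [0,0,0],"roll": 0}

```text
time: 15.23
tool_pos: [0.505, -0.1441, 0.1849]
tool_rot: [-3.141, -0.0, 1.517]
contact_force: [3.1, -1.4, 0.3]
opening: 0.0138
grip_force: 35.0
```

Call:
step_arm:
  commands:
    - {"translation": [0,0,1],"roll": 0}
    - {"translation": [0,0,1],"roll": 0}
    - {"translation": [0,0,1],"roll": 0}
    - {"translation": [0,0,0],"roll": 0}

```text
time: 15.57
tool_pos: [0.505, -0.1441, 0.1819]
tool_rot: [-3.141, -0.0, 1.517]
contact_force: [3.7, -0.6, -0.5]
opening: 0.0139
grip_force: 35.0
```

Call:
step_arm:
  commands:
    - {"translation": [0,0,1],"roll": 0}
    - {"translation": [0,0,1],"roll": 0}
    - {"translation": [0,0,0],"roll": 0}

```text
time: 15.82
tool_pos: [0.505, -0.1441, 0.1799]
tool_rot: [-3.141, -0.0, 1.517]
contact_force: [3.3, 0.8, 1.4]
opening: 0.0142
grip_force: 35.0
```

Call:
step_arm:
  commands:
    - {"translation": [0,0,1],"roll": 0}
    - {"translation": [0,0,1],"roll": 0}
    - {"translation": [0,0,0],"roll": 0}

```text
time: 16.07
tool_pos: [0.5051, -0.1441, 0.178]
tool_rot: [-3.141, -0.0, 1.517]
contact_force: [3.8, 0.2, 1.2]
opening: 0.0138
grip_force: 35.0
```

Call:
step_arm:
  commands:
    - {"translation": [0,0,1],"roll": 0}
    - {"translation": [0,0,1],"roll": 0}
    - {"translation": [0,0,0],"roll": 0}

```text
time: 16.32
tool_pos: [0.5049, -0.144, 0.1757]
tool_rot: [-3.141, -0.0, 1.517]
contact_force: [3.7, -0.9, -2.0]
opening: 0.0139
grip_force: 35.0
```

Call:
step_arm:
  commands:
    - {"translation": [0,0,0.8],"roll": 0}
    - {"translation": [0,0,0.7],"roll": 0}
    - {"translation": [0,0,0],"roll": 0}

```text
time: 16.57
tool_pos: [0.5041, -0.1438, 0.174]
tool_rot: [-3.138, -0.001, 1.517]
contact_force: [1.3, -0.4, -1.7]
opening: 0.0136
grip_force: 35.0
```

Call:
step_arm:
  commands:
    - {"translation": [0,0,0.8],"roll": 0}
    - {"translation": [0,0,0],"roll": 0}

```text
time: 16.73
tool_pos: [0.5044, -0.1439, 0.1735]
tool_rot: [-3.139, -0.0, 1.517]
contact_force: [0.7, 0.8, -0.9]
opening: 0.0138
grip_force: 35.0
```

The lateral force has vanished, so the keeper has snapped out. Now I'll feel for the hard stop.

Call:
step_arm:
  commands:
    - {"translation": [0,0,0.6],"roll": 0}
    - {"translation": [0,0,0],"roll": 0}

```text
time: 16.9
tool_pos: [0.5048, -0.144, 0.1734]
tool_rot: [-3.141, -0.0, 1.517]
contact_force: [-0.3, 1.1, -0.1]
opening: 0.0141
grip_force: 35.0
```

Call:
step_arm:
  commands:
    - {"translation": [0,0,0.5],"roll": 0}
    - {"translation": [0,0,0],"roll": 0}

```text
time: 17.07
tool_pos: [0.5049, -0.144, 0.1733]
tool_rot: [-3.141, 0.0, 1.517]
contact_force: [-2.9, 0.2, 5.0]
opening: 0.0138
grip_force: 35.0
```

Call:
step_arm:
  commands:
    - {"translation": [0,0,0.4],"roll": 0}
    - {"translation": [0,0,0],"roll": 0}

```text
time: 17.23
tool_pos: [0.5049, -0.1441, 0.1732]
tool_rot: [-3.141, 0.0, 1.517]
contact_force: [-2.8, 0.7, 8.2]
opening: 0.0134
grip_force: 35.0
```

It's on the hard stop: z is steady at 0.1733 while Fz rises to 8 N. I'll ease off, then release.

Call:
step_arm:
  commands:
    - {"translation": [0,0,-0.7],"roll": 0}
    - {"translation": [0,0,0],"roll": 0}

```text
time: 17.4
tool_pos: [0.5053, -0.1442, 0.1733]
tool_rot: [3.141, 0.0, 1.517]
contact_force: [-1.1, -0.1, 4.1]
opening: 0.0137
grip_force: 35.0
```

Call:
step_arm:
  commands:
    - {"translation": [0,0,0],"roll": 0}
    - {"translation": [0,0,0],"roll": 0}
    - {"translation": [0,0,0],"roll": 0}
    - {"translation": [0,0,0],"roll": 0}
    - {"translation": [0,0,0],"roll": 0}
    - {"translation": [0,0,0],"roll": 0}
    - {"translation": [0,0,0],"roll": 0}
    - {"translation": [0,0,0],"roll": 0}
  fingers: 0.5

```text
time: 18.07
tool_pos: [0.5053, -0.1441, 0.1731]
tool_rot: [3.142, 0.0, 1.517]
contact_force: [0.6, -0.1, 0.3]
opening: 0.046
grip_force: 0.0
```

Call:
step_arm:
  commands:
    - {"translation": [0,0,-5],"roll": 0}
    - {"translation": [0,0,-10],"roll": 0}
    - {"translation": [0,0,-15],"roll": 0}
    - {"translation": [0,0,-20],"roll": 0}
    - {"translation": [0,0,-20],"roll": 0}
    - {"translation": [0,0,-20],"roll": 0}
    - {"translation": [0,0,-20],"roll": 0}
    - {"translation": [-20,-15,-20],"roll": 0}
    - {"translation": [-20,-15,0],"roll": 0}
    - {"translation": [-20,-15,0],"roll": 0}
    - {"translation": [-20,0,0],"roll": 0}
    - {"translation": [0,0,0],"roll": 0}
    - {"translation": [0,0,0],"roll": 0}
    - {"translation": [0,0,0],"roll": 0}

```text
time: 19.23
tool_pos: [0.4561, -0.2212, 0.3036]
tool_rot: [3.141, -0.0, 1.517]
contact_force: [-0.8, 0.9, -0.5]
opening: 0.0457
grip_force: 0.0
```

```bash
python3 - <<'E'
from h import *
ob=observe();print(ob['time'],ob['tool_pos'],ob['contact_force'],ob['opening'])
im=shot('wrist','w6');find('wrist','spade','rake','scoop','spade_handle');s=shot('scene','s6')
q=proj('scene',[[.505,-.142,.15]])[0].astype(int)
o=np.zeros((600,800,3),np.uint8)
o[:,:400]=cv2.resize(im[0:240,210:370],(400,600),interpolation=2)[:,:,::-1]
o[:400,400:]=cv2.resize(s[q[1]-40:q[1]+40,q[0]-40:q[0]+40],(400,400),interpolation=2)[:,:,::-1]
cv2.imwrite('pics/c6.png',o)
E
```

```text
19.2333 [ 0.45610751 -0.22116288  0.30361997] [-0.75980797  0.93448642 -0.47934983] 0.045683882016381926
wrist spade [([0.5025, -0.1401, 0.2155], 0.85), ([0.7594, -0.0309, 0.0142], 0.67)]
wrist rake [([0.4983, -0.1936, 0.1851], 0.7)]
wrist scoop [([0.5038, -0.081, 0.1715], 0.66)]
wrist spade_handle [([0.7606, -0.0335, 0.0121], 0.93), ([0.4962, -0.1382, 0.2105], 0.59), ([0.4897, -0.1487, 0.01], 0.17)]
```

View pics/c6.png

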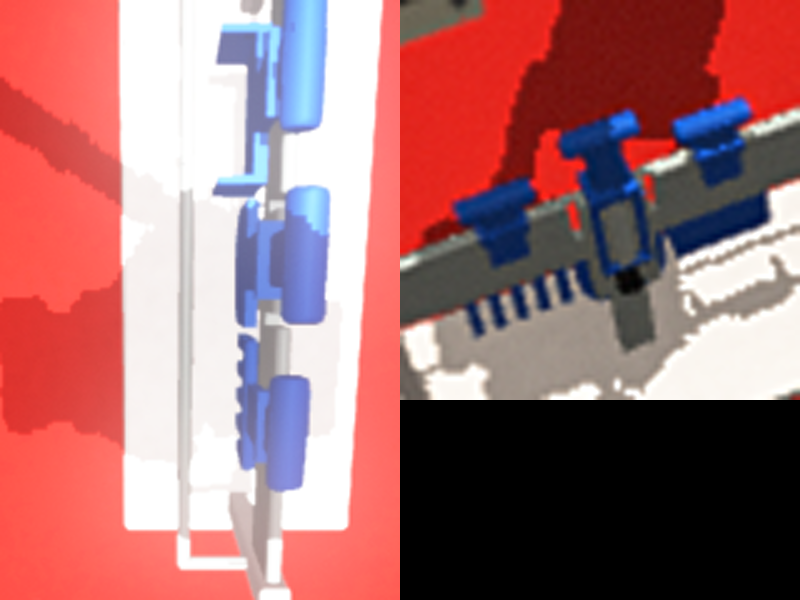

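The spade hangs upright between the rake and scoop, which have not moved. The gripper is clear of everything. Handing in.

```bash
python3 -c "from cell import *; print(hand_in())"
```

```text
the job is handed in; nothing more can be done
None
```

The spade is hung on the middle seat and released, and the job is handed in; the keeper's sideways push vanished just before the hook met a hard stop at about 8 N, and the rake and scoop stayed where they were.

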